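Fit a filter and its keyed collar to the lamp port of a microscope light base

ROBOT

A 6-joint arm with a two-finger parallel gripper is mounted at the origin on the work surface. World frame = base frame: x ahead of the robot, y to its left, z up, the work surface at z = 0. Lengths are in m, angles in rad, forces in N, time in s.
With the tool pointing down it reaches from about 0.3 to 1 m from the base axis. Payload 5.1 kg.
Tool frame: the origin (TCP) lies at the very end of the fingers, on their centre line; the grasp point (between the pads) lies manip.hold_point_z behind it (manip.hold_point_z is the distance from the TCP to the grasp point, in m); z points along the fingers, y is the line along which they close (so a half turn about z gives the same grasp; the last joint's range is limited). The gripper opens to 95 mm and grips with 3 to 60 N. Pads are 20 mm wide; open, the fingers measure 119 mm over their backs; the gripper's body (75 mm by 180 mm) begins 59 mm behind the grasp point.
Start: joints at [1.234, 0.124, 1.65, -0, 1.367, -0.083], TCP at [0.163, 0.629, 0.215] pointing down, gripper open.
Joint ranges: [-2.61, 2.61], [-1.02, 2.33], [0.03, 2.71], [-1.35, 4.49], [0.32, 2.68], [-2.91, 2.91]. Speed limits (rad/s): [2.57, 2.57, 3.14, 3.14, 3.14, 3.14].

INTERFACE

Orientations are given as a rotation vector (axis times angle).
In Python, from cell import manip gives the robot as it stands.
- The arm moves only by the tool send_rows, never from a script. Its argument "deltas" is one flat list of numbers, 7 for each row, row after row: the opening, from 0 (shut) to 1 (fully open), then the shift along the tool's x, y, z each as a share of 0.5 m, from -1 to 1, then the turn, a rotation vector about the tool's x, y, z each as a share of 60 degrees, from -1 to 1. A call has 1 to 20 rows; each row is the pose to reach, as a shift and turn from the pose commanded when the call began, along the tool's axes at that moment; what a row does not reach only later rows make up. A row lasts 1/12 s, in which the tool goes at most 41.7 mm and 7.16 degrees, less where a joint would pass 70% of its speed; a pose out of reach is approached as far as the arm can. A call with a number of a shift or a turn outside -1 to 1 is refused whole. A call with a gripper value outside its range is refused whole. The fingers move at their own pace and stop on an object; "grip_force" is the grip in N (left out, the last holds). Time passes only in rows, so rows that repeat a pose let the fingers close. It gives the time, the measured TCP pose, the force, the opening and the grip force at its end, in the units of the state.
- manip.get_state(): the state, without advancing time (a new reading comes with each control period).
- manip.capture(name): name is "scene" or "top" or "wrist"; returns a dict with "img" (420x560x3 uint8, blue, green, red), "depth" (420x560 float32, m along the optical axis (not along the pixel's ray), 0 where there is no reading), "fovy" (degrees; the focal length in pixels is half the picture's height over the tangent of half this angle, whatever the lens; pixels are square), "cx", "cy" (the principal point, pixels), "view" (4x4, takes a point from world to camera coordinates); the wrist camera has in their place "tool_from_camera" (4x4, takes a point from camera to tool coordinates, whose origin is the TCP and whose axes are the flange's). Camera axes: x right, y down, z forward; pixel columns grow to the right and rows downward; lengths in m; the calibration is good to about 2 mm. The wrist camera is an equidistant fisheye: a pixel r from the principal point sees the ray r / f radians off the axis. A picture is of the moment at which its call begins: read the wrist's pose just before it.
- manip.close_job(): hands the job in; it is judged then, once.
The state is a dict: "clock": time; "joints": joint angles; "dq": joint speeds; "joint_efforts": joint torques, N m; "tool_pos": TCP position; "orientation": TCP orientation; "contact_force": force on the tool from outside, world axes, zero at the start; "ft_torque": the same for the moment, N m; "gripper_width": opening from 0.0 (shut) to 1.0 (fully open); "gripper_force": force on a finger pad.
Only numpy, scipy, OpenCV 4.12 (cv2) and the standard library are available. Lean on these libraries where they do the work, as an engineer would, in place of code of your own. Each camera call takes 0.05 s, during which the arm holds its last target. There are 200 camera calls.

TASK

Take the green filter from the rack and seat it flat and square in the pocket on top of the light base's lamp port. Then put the knurled collar over the port, turn it until its hidden keyways drop over the three pins, push it fully home against its sprung seat and finish while still holding it pushed home with the gripper, so that the clamp screw can be done up. Leave everything else where it is.

Things in the scene. Friction and masses are not known exactly. Their poses are not given: they have to be found in the camera images.
- port (a point): Lamp port of the white microscope light base (fixed, 190 x 170 mm, flat steel deck 50 mm above the bench). Point on the port's axis at deck level, where the collar's underside ends when home; z up, x and y along the pocket's sides. Here stands an aluminium spigot, 48 mm diameter (top 8 mm: 46.8 mm), 24 mm high. Nothing else on the deck stands over 2 mm, save seat ring and pins
- pocket (a point): Centre of the floor of the square pocket in the spigot's top: 18 mm above port. The pocket is 30 x 30 mm, 6 mm deep, open above, its mouth chamfered to 34 x 34 mm over the upper 2.5 mm, sides along x and y
- pin_level (a point): Point on the port's axis, 16 mm above port, level with the upper sides of the spigot's three pins. The pins, steel, 4 mm diameter, 120 degrees apart, stand out level to 28.5 mm from the axis. Where around the spigot they stand varies and is not given (the axes here do not show it)
- seat_top (a point): Middle of the upper side of the brass sprung seat ring (57 mm outside) around the spigot's foot. Free, it stands 4 mm above the deck and pushes up with 5 N; flush with the deck it pushes with 8 N
- collar_mid (a point): Knurled aluminium collar standing on the bench: 66 mm diameter, 38 mm high, about 150 g, open below, 32 mm aperture in its 4 mm thick top. Point at its centre, half-way up; z up along its axis. Fully home on the port, this point is 19 mm above port; let go, the seat ring lifts it 4 mm. Inside: 50.5 mm bore, 34 mm deep, with three keyways
- collar_foot (a point): Centre of the collar's underside. The keyways, 8 mm wide, 4.75 mm deep, 120 degrees apart, run up the whole bore, not visible from above. Out of line with the pins, the underside rests on them, 16 mm above the deck; within about 4 degrees of in line it drops to the seat ring. A turn of at most 120 degrees either way finds that
- green_mid (a point): The green filter: green glass in a black square frame, 28 x 28 x 14 mm, 28 g, lying flat in one of the rack's three places (which one varies). This point is its centre, half-way up; x and y along its sides, z up. Seated in the pocket this point is 25 mm above port and its upper 8 mm stand proud of the spigot
- rack_top (a point): The grey filter rack (fixed plate 150 x 52 x 10 mm, on the bench). This point is the middle of its top face; x along its row of three square places, 46 mm apart, each 30 x 30 mm and 3 mm deep, so that a filter stands 11 mm proud
- amber_mid (a point): The amber filter, same shape as the green one, in the rack; centre. To be left alone
- blue_mid (a point): The blue filter, same shape as the green one, in the rack; centre. To be left alone
- mouse: Black computer mouse, 104 x 60 x 31 mm, beyond the rack; origin at its underside. To be left alone
- driver: Screwdriver with red handle, 160 mm long, lying between robot and light base; origin at its underside. To be left alone
- eyepiece: Black eyepiece standing on end, 38 mm diameter, 50 mm high, between robot and rack; origin at its underside. To be left alone
- lens_cleaner: White bottle with blue band and black cap, 38 mm diameter, 100 mm high, between mouse and light base; origin at its underside. To be left alone
- specimen: Flanged steel bush, 42 mm diameter, 26 mm high, on a red card behind the collar; origin at its underside. To be left alone
There are look-alikes about, which are no part of the job. Leave any blue or pink look-alike of the part that bears collar_mid alone.

How it is judged:
On the way:
1. the green filter is seated flat and square in the pocket and let go of, before the collar comes to the port (horizontal distance between green_mid and port below 0.0025 m and z of green_mid in the frame of port between 0.023 and 0.0265 m and angle between green_mid's own z axis and vertical below 0.06 rad and (angle between the x axis of green_mid and the x axis of port, either way round below 0.1 rad or angle between the x axis of green_mid and the y axis of port, either way round below 0.1 rad) and contact force between the fingers and filter_green below 0.05 N and horizontal distance between collar_mid and port above 0.06 m), for 0.2 s.
At the end, for the whole second after the job is handed in: Green filter in the pocket (within 2.5 mm of the axis, 1.5 mm of its seated height, 0.06 rad of level, 0.1 rad of square); collar down over the pins, within 2.5 mm of the axis, 0.05 rad of level, underside within 1.7 mm of the deck; fingers still on it (over 2 N) (horizontal distance between each of green_mid, collar_mid and port below 0.0025 m and z of green_mid in the frame of port between 0.023 and 0.0265 m and angle between green_mid's own z axis and vertical below 0.06 rad and (angle between the x axis of green_mid and the x axis of port, either way round below 0.1 rad or angle between the x axis of green_mid and the y axis of port, either way round below 0.1 rad) and z of collar_mid in the frame of port between 0.0165 and 0.0207 m and angle between collar_mid's own z axis and vertical below 0.05 rad and contact force between the fingers and collar above 2 N); the arm keeps its last pose, push and grip.
It fails at once if a thing that was to be left alone was moved by more than 15 mm (distance of any of amber_mid, blue_mid, mouse, driver, eyepiece, lens_cleaner, specimen from where it was at the start of the episode above 0.015 m).
It also fails if it takes over 70 s, if anything falls off the work surface, if the arm or the gripper's body presses on something with over 40 N, if the wrist force passes 120 N, or if a joint passes its speed limit or range.

## Working session

There is one attempt and no reset: what is moved stays moved. The work goes in short steps, Python scripts to look and compute and a tool call to move; the robot and the scene stay as the last step left them, time stands still between calls to the robot, and variables do not carry over. Pictures are saved under pics/ and viewed, at most 10 in all, crops included, and the job is handed in when it is done.

Besides the shell and the picture viewer there is one more tool, called after "Call:" as name(argument=value, ...), one argument or row to a line, values as JSON. send_rows: Moves the arm, as the interface text tells. Its arguments: {"type":"object","properties":{"deltas":{"type":"array"},"grip_force":{"type":"number"}},"required":["deltas"]}

```bash
mkdir -p pics; ls; cat > h.py <<'E'
import numpy as np, cv2
from cell import manip
from scipy.spatial.transform import Rotation as R
def cap(n):
    s=manip.get_state(); c=manip.capture(n); c['s']=s; return c
def cloud(c):
    d=c['depth']; h,w=d.shape; f=h/2/np.tan(np.radians(c['fovy'])/2)
    u,v=np.meshgrid(np.arange(w),np.arange(h)); x=(u-c['cx']); y=(v-c['cy'])
    if 'view' in c:
        P=np.stack([x/f*d,y/f*d,d],-1); T=np.linalg.inv(c['view'])
    else:
        r=np.hypot(x,y)+1e-9; t=np.tan(np.minimum(r/f,1.5)); P=np.stack([x/r*t*d,y/r*t*d,d],-1)
        T=np.eye(4); T[:3,:3]=R.from_rotvec(c['s']['orientation']).as_matrix(); T[:3,3]=c['s']['tool_pos']; T=T@c['tool_from_camera']
    W=P@T[:3,:3].T+T[:3,3]; W[d==0]=np.nan
    return W
def st():
    s=manip.get_state(); Rm=R.from_rotvec(s['orientation']).as_matrix()
    print('t',s['clock'],'p',np.round(s['tool_pos'],4),'x',np.round(Rm[:,0],3),'y',np.round(Rm[:,1],3),'z',np.round(Rm[:,2],3),'F',np.round(s['contact_force'],1),'M',np.round(s['ft_torque'],2),'w',round(s['gripper_width'],3),s['gripper_force'],'j',np.round(s['joints'],2))
    return s,Rm
E
python3 - <<'E'
from h import *
st(); print(manip.hold_point_z)
for n in('top','scene'):
    c=cap(n); cv2.imwrite(f'pics/{n}0.png',c['img']); np.savez(f'{n}0.npz',W=cloud(c),img=c['img'])
E
```

```text
pics
t 0.0 p [0.163  0.6286 0.2134] x [-0.968  0.251  0.   ] y [ 0.251  0.968 -0.002] z [-0.001 -0.002 -1.   ] F [ 0.1 -0.8 -0.4] M [-0.   -0.01  0.02] w 1.001 0.0 j [ 1.23  0.12  1.65  0.    1.37 -0.08]
0.0188
```

View pics/top0.png

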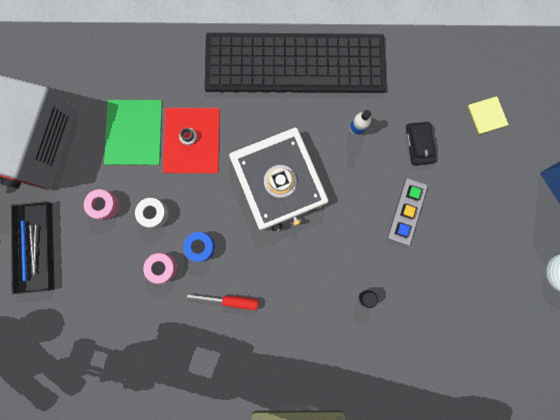

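View pics/scene0.png

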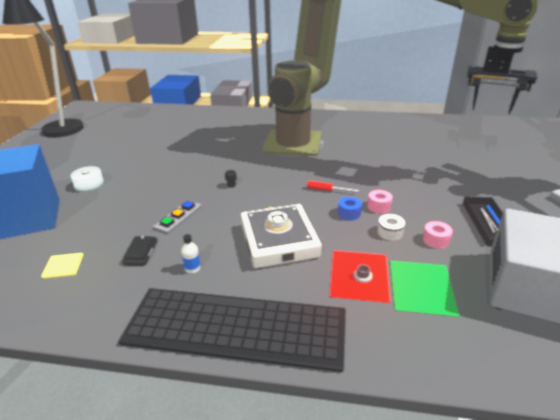

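Candidates for the collar in the top view are white/aluminium (150,212), pink (100,204), pink (159,268), blue (198,247), and a white ring at the right edge (556,272). The aluminium one at (150,212), in front of the red card, fits. The green filter is at (415,192), amber at (409,211), blue at (403,229), and the port at (280,180).

```bash
python3 - <<'E'
from h import *
z=np.load('top0.npz'); W=z['W']; img=z['img']
def rep(n,u,v,r,lo,hi):
    w=W[v-r:v+r+1,u-r:u+r+1].reshape(-1,3); m=(w[:,2]>lo)&(w[:,2]<hi); w=w[m]
    print(n,len(w),'c',np.round((w.max(0)+w.min(0))/2,4),'mean',np.round(w.mean(0),4),'ext',np.round(np.ptp(w,axis=0),4))
rep('collar',150,212,20,.03,.05); rep('white right',550,272,9,.01,.2)
rep('pink1',100,204,20,.03,.05);rep('blue',198,247,20,.03,.05)
rep('green',415,192,9,.015,.03);rep('amber',409,211,9,.015,.03);rep('blue f',403,229,9,.015,.03)
rep('deck',280,180,35,.045,.053); rep('spigot',280,180,25,.066,.08)
rep('bush',188,136,12,.015,.04);rep('eyep',369,298,14,.04,.06);rep('cleaner',362,122,20,.08,.12)
g=img[175:250,385:435]
for n,(lo,hi,box) in {'rack':(.005,.03,(175,250,380,440)),'base':(.045,.056,(120,235,225,335))}.items():
    a,b,c,d=box; w=W[a:b,c:d].reshape(-1,3); w=w[(w[:,2]>lo)&(w[:,2]<hi)]
    print(n,cv2.minAreaRect(w[:,:2].astype(np.float32)))
a=cv2.resize(img[185:240,120:230],None,fx=5,fy=5,interpolation=2)
b=cv2.resize(img[150:245,235:435],None,fx=2.75,fy=2.75,interpolation=2)
cv2.imwrite('pics/crop.png',np.vstack([a,b[:, :550]]))
E
```

```text
collar 532 c [0.5372 0.3312 0.0365] mean [0.5373 0.3305 0.0377] ext [0.0633 0.0645 0.013 ]
white right 225 c [ 0.4028 -0.5785  0.0293] mean [ 0.4035 -0.5775  0.0301] ext [0.0414 0.0099 0.0386]
pink1 543 c [0.5574 0.4456 0.0362] mean [0.5565 0.4453 0.0375] ext [0.0636 0.0648 0.0122]
blue 523 c [0.4615 0.2207 0.0362] mean [0.4612 0.2208 0.0379] ext [0.0619 0.0654 0.0117]
green 161 c [ 0.5865 -0.2763  0.0205] mean [ 0.5867 -0.2755  0.0203] ext [0.0336 0.0363 0.009 ]
amber 161 c [ 0.5434 -0.2603  0.0199] mean [ 0.5436 -0.2602  0.02  ] ext [0.0349 0.0345 0.0093]
blue f 161 c [ 0.5004 -0.2446  0.0199] mean [ 0.5001 -0.2449  0.0203] ext [0.0322 0.0336 0.0091]
deck 4049 c [0.6099 0.0383 0.049 ] mean [0.6096 0.0407 0.0499] ext [0.1617 0.159  0.0079]
spigot 365 c [0.6079 0.04   0.0722] mean [0.6069 0.0388 0.071 ] ext [0.0483 0.046  0.0121]
bush 100 c [0.7222 0.2564 0.0235] mean [0.722  0.2563 0.0256] ext [0.0281 0.0286 0.0171]
eyep 243 c [ 0.3475 -0.1541  0.047 ] mean [ 0.3475 -0.1537  0.0489] ext [0.036  0.0359 0.013 ]
cleaner 79 c [ 0.7465 -0.1481  0.0917] mean [ 0.7449 -0.1473  0.0975] ext [0.0179 0.0181 0.0231]
rack ((0.5381689071655273, -0.27706289291381836), (0.10671766102313995, 0.15881355106830597), 78.73809051513672)
base ((0.6160120368003845, 0.04271475225687027), (0.18873082101345062, 0.16899102926254272), 22.482542037963867)
```

View pics/crop.png

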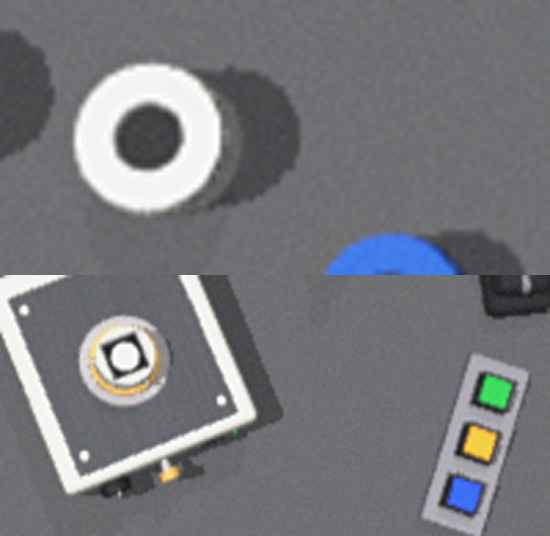

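The enlarged crop shows the bare aluminium collar at crop (148,137), which is the one meant. The green filter is at crop (494,392), at the far end of the rack. I'll move over the base first and look at the port on the way.

Call:
send_rows(
  deltas=[1, -1, -0.92, 0, 0, 0, 0, 1, -1, -0.92, 0, 0, 0, 0, 1, -1, -0.92, 0, 0, 0, 0, 1, -1, -0.92, 0, 0, 0, 0, 1, -1, -0.92, 0, 0, 0, 0, 1, -1, -0.92, 0, 0, 0, 0, 1, -1, -0.92, 0, 0, 0, 0, 1, -1, -0.92, 0, 0, 0, 0, 1, -1, -0.92, 0, 0, 0, 0, 1, -1, -0.92, 0, 0, 0, 0, 1, -1, -0.92, 0, 0, 0, 0, 1, -1, -0.92, 0, 0, 0, 0, 1, -1, -0.92, 0, 0, 0, 0, 1, -1, -0.92, 0, 0, 0, 0, 1, -1, -0.92, 0, 0, 0, 0, 1, -1, -0.92, 0, 0, 0, 0, 1, -1, -0.92, 0, 0, 0, 0, 1, -1, -0.92, 0, 0, 0, 0, 1, -1, -0.92, 0, 0, 0, 0, 1, -1, -0.92, 0, 0, 0, 0],
)

```text
clock: 1.77
tool_pos: [0.531, 0.0593, 0.2142]
orientation: [-0.396, -3.115, -0.001]
contact_force: [0.6, 0.2, -0.3]
gripper_width: 1.002
gripper_force: 0.0
```

```bash
python3 - <<'E'
from h import *
st(); c=cap('wrist'); print(c['tool_from_camera'].round(3),c['fovy'],c['cx'],c['cy']); cv2.imwrite('pics/w1.png',c['img'])
W=cloud(c); np.savez('w1.npz',W=W,img=c['img']); 
w=W.reshape(-1,3); m=(w[:,2]>.069)&(w[:,2]<.079)&(np.hypot(w[:,0]-.608,w[:,1]-.04)<.035); p=w[m]; 
print(len(p),p.mean(0),(p.max(0)+p.min(0))/2,np.ptp(p,axis=0),np.median(p[:,2]))
E
```

```text
t 1.7667 p [0.531  0.0593 0.2142] x [-0.968  0.25   0.001] y [0.25  0.968 0.   ] z [-0.001  0.001 -1.   ] F [ 0.6  0.2 -0.3] M [-0.06  0.02  0.01] w 1.002 0.0 j [ 0.01 -0.13  1.91  0.    1.37 -1.31]
[[-0.    -0.962 -0.274  0.077]
 [ 1.    -0.001  0.001  0.   ]
 [-0.001 -0.274  0.962 -0.169]
 [ 0.     0.     0.     1.   ]] 65.70646984690485 278.9025683447951 206.96686323739044
727 [0.60689334 0.0392654  0.0721015 ] [0.6068491  0.03904941 0.0716832 ] [0.0475551  0.04633346 0.00531433] 0.07228700474248989
```

View pics/w1.png

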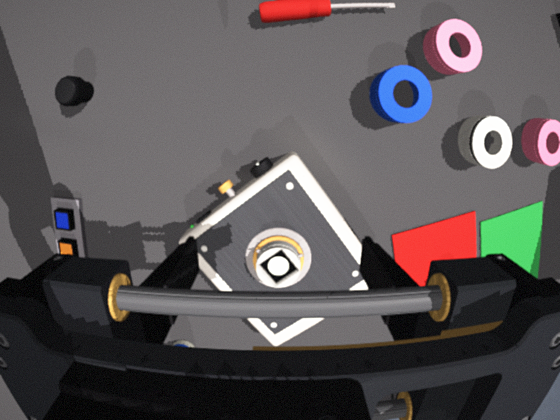

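The wrist picture shows the port at (278,262), with its dark square pocket standing like the base's sides. Blue and amber are at the left edge (65,218) and (67,248). I'll measure the pocket angle.

```bash
python3 - <<'E'
from h import *
for f in('w1','top0'):
    z=np.load(f+'.npz'); W=z['W']; g=z['img'].max(2)
    r=np.hypot(W[...,0]-.607,W[...,1]-.039)
    for rr,th in((.021,90),(.021,130)):
        m=(r<rr)&(W[...,2]>.06)&(g<th); p=W[m][:,:2].astype(np.float32)*1000
        print(f,th,len(p),cv2.minAreaRect(p))
    m=(r<.13)&(abs(W[...,2]-.05)<.004); p=W[m][:,:2].astype(np.float32)*1000; print('deck',len(p),cv2.minAreaRect(p))
z=np.load('w1.npz');im=z['img'];cv2.imwrite('pics/w1c.png',cv2.resize(im[225:300,235:325],None,fx=6,fy=6,interpolation=2))
E
```

```text
w1 90 242 ((608.6409301757812, 39.129920959472656), (28.607677459716797, 28.41159439086914), 22.110933303833008)
w1 130 299 ((608.0789184570312, 39.70088577270508), (29.069133758544922, 30.017051696777344), 21.680660247802734)
deck 14347 ((615.8180541992188, 43.20265197753906), (186.7861785888672, 166.19308471679688), 22.267587661743164)
top0 90 58 ((607.292236328125, 38.90239334106445), (28.617658615112305, 28.044599533081055), 21.63990592956543)
top0 130 90 ((607.1943969726562, 39.058067321777344), (30.566884994506836, 30.220813751220703), 21.454740524291992)
deck 5425 ((615.957275390625, 42.86425018310547), (188.59228515625, 168.74993896484375), 22.176851272583008)
```

View pics/w1c.png

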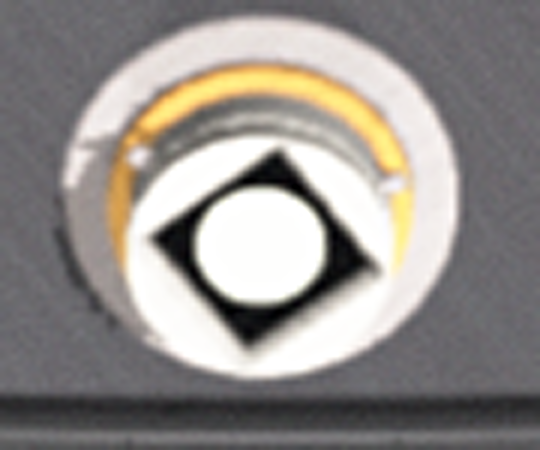

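Call:
send_rows(
  deltas=[0.7, -0.275, -0.62, 0.1, 0, 0, 0.083, 0.7, -0.275, -0.62, 0.18, 0, 0, 0.083, 0.7, -0.275, -0.62, 0.18, 0, 0, 0.083, 0.7, -0.275, -0.62, 0.18, 0, 0, 0.083, 0.7, -0.275, -0.62, 0.18, 0, 0, 0.083, 0.7, -0.275, -0.62, 0.18, 0, 0, 0.083, 0.7, -0.275, -0.62, 0.18, 0, 0, 0.083, 0.7, -0.275, -0.62, 0.18, 0, 0, 0.083, 0.7, -0.275, -0.62, 0.18, 0, 0, 0.083, 0.7, -0.275, -0.62, 0.18, 0, 0, 0.083, 0.7, -0.275, -0.62, 0.18, 0, 0, 0.083, 0.7, -0.275, -0.62, 0.18, 0, 0, 0.083],
)

```text
clock: 2.82
tool_pos: [0.5873, -0.2742, 0.1251]
orientation: [0.53, 3.096, 0.001]
contact_force: [0.5, 0.6, 0.1]
gripper_width: 0.701
gripper_force: 0.0
```

```bash
python3 - <<'E'
from h import *
s,Rm=st(); c=cap('wrist'); cv2.imwrite('pics/w2.png',c['img']); W=cloud(c); im=c['img'].astype(int)
hsv=cv2.cvtColor(c['img'],cv2.COLOR_BGR2HSV)
near=(np.hypot(W[...,0]-.587,W[...,1]+.276)<.03)
m=near&(hsv[...,1]>120)&(abs(hsv[...,0].astype(int)-60)<20)
p=W[m]; print('glass',len(p),p.mean(0),cv2.minAreaRect((p[:,:2]*1000).astype(np.float32)))
m=near&(W[...,2]>.016)&(W[...,2]<.03); p=W[m]; print('top',len(p),p.mean(0),cv2.minAreaRect((p[:,:2]*1000).astype(np.float32)))
# pins
z=np.load('w1.npz');W1=z['W']
for u,v in((258,251),(300,255)): 
    q=W1[v,u]; print('pin',q,np.degrees(np.arctan2(q[1]-.0393,q[0]-.6075)),np.hypot(q[1]-.0393,q[0]-.6075))
E
```

```text
t 2.8167 p [ 0.5873 -0.2742  0.1251] x [-0.943  0.332 -0.   ] y [0.332 0.943 0.001] z [ 0.     0.001 -1.   ] F [0.5 0.6 0.1] M [-0.01  0.05  0.02] w 0.701 0.0 j [-0.52  0.19  1.73  0.    1.22 -1.75]
glass 809 [ 0.58511045 -0.27512745  0.03596228] ((579.6546020507812, -274.6397399902344), (33.89670181274414, 38.28557205200195), 71.48255157470703)
top 988 [ 0.58571253 -0.27564858  0.01851147] ((585.811767578125, -275.7822570800781), (28.01983070373535, 27.81881332397461), 70.60124206542969)
pin [0.58687368 0.02227028 0.06319749] -140.45588018190224 0.026748019842593854
pin [0.60188288 0.06486177 0.06516482] 102.39358260708084 0.026171663053721
```

View pics/w2.png

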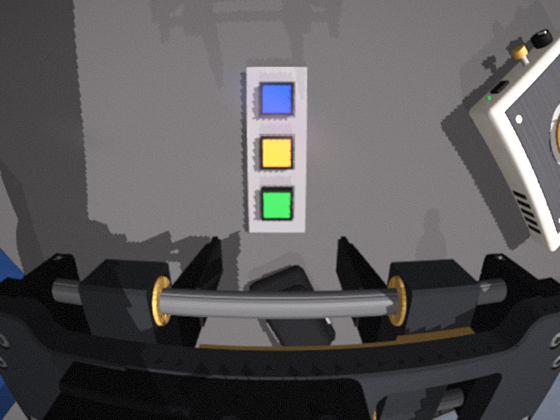

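The wrist picture shows green at (277,203), with amber (277,153) and blue (277,98) beyond it. The gripper is squared to the rack, so I'll lower it.

Call:
send_rows(
  deltas=[0.55, 0.002, -0.004, 0.08, 0, 0, 0, 0.55, 0.002, -0.004, 0.15, 0, 0, 0, 0.55, 0.002, -0.004, 0.19, 0, 0, 0, 0.55, 0.002, -0.004, 0.208, 0, 0, 0, 0.55, 0.002, -0.004, 0.216, 0, 0, 0, 0.55, 0.002, -0.004, 0.218, 0, 0, 0, 0.55, 0.002, -0.004, 0.218, 0, 0, 0, 0.55, 0.002, -0.004, 0.218, 0, 0, 0],
  grip_force=15,
)

```text
clock: 3.53
tool_pos: [0.5869, -0.2783, 0.0181]
orientation: [0.531, 3.093, -0.002]
contact_force: [1.1, -0.3, 0.5]
gripper_width: 0.548
gripper_force: 0.0
```

Call:
send_rows(
  deltas=[0.55, 0.002, 0.004, 0.004, 0, 0, 0, 0.55, 0.002, 0.004, 0.006, 0, 0, 0, 0.55, 0.002, 0.004, 0.006, 0, 0, 0, 0.55, 0.002, 0.004, 0.006, 0, 0, 0],
)

```text
clock: 3.87
tool_pos: [0.5851, -0.2756, 0.0129]
orientation: [0.533, 3.096, -0.0]
contact_force: [-0.2, -0.2, -1.2]
gripper_width: 0.549
gripper_force: 0.0
```

```bash
python3 -c "
from h import *
st()"
```

```text
t 3.8667 p [ 0.5851 -0.2756  0.0129] x [-0.942  0.334 -0.   ] y [ 0.334  0.942 -0.   ] z [ 0. -0. -1.] F [-0.2 -0.2 -1.2] M [ 0.01  0.01 -0.01] w 0.549 0.0 j [-0.52  0.31  1.79 -0.    1.04 -1.75]
```

Call:
send_rows(
  deltas=[0.55, 0, 0, -0.003, 0, 0, 0, 0.2, 0, 0, -0.003, 0, 0, 0, 0.2, 0, 0, -0.003, 0, 0, 0, 0.2, 0, 0, -0.003, 0, 0, 0, 0.2, 0, 0, -0.003, 0, 0, 0, 0.2, 0, 0, -0.003, 0, 0, 0],
)

```text
clock: 4.37
tool_pos: [0.5851, -0.2756, 0.0141]
orientation: [-0.533, -3.096, -0.0]
contact_force: [-0.6, -0.0, 0.9]
gripper_width: 0.293
gripper_force: 15.0
```

```bash
python3 -c "
from h import *
st()"
```

```text
t 4.3667 p [ 0.5851 -0.2756  0.0141] x [-0.942  0.334  0.   ] y [0.334 0.942 0.   ] z [-0.  0. -1.] F [-0.6 -0.   0.9] M [-0.02 -0.01 -0.02] w 0.293 14.999523907899857 j [-0.52  0.31  1.79  0.    1.04 -1.75]
```

Call:
send_rows(
  deltas=[0.2, 0, 0, -0.06, 0, 0, 0, 0.2, 0, 0, -0.14, 0, 0, 0, 0.2, 0.02, 0.08, -0.2, 0, 0, 0.1, 0.2, 0.169, 0.608, -0.22, 0, 0, 0.805, 0.2, 0.169, 0.608, -0.22, 0, 0, 0.805, 0.2, 0.169, 0.608, -0.22, 0, 0, 0.805, 0.2, 0.169, 0.608, -0.22, 0, 0, 0.805, 0.2, 0.169, 0.608, -0.22, 0, 0, 0.805, 0.2, 0.169, 0.608, -0.22, 0, 0, 0.805, 0.2, 0.169, 0.608, -0.22, 0, 0, 0.805, 0.2, 0.169, 0.608, -0.22, 0, 0, 0.805, 0.2, 0.169, 0.608, -0.22, 0, 0, 0.805, 0.2, 0.169, 0.608, -0.22, 0, 0, 0.805, 0.2, 0.169, 0.608, -0.22, 0, 0, 0.805, 0.2, 0.169, 0.608, -0.22, 0, 0, 0.805],
)

```text
clock: 5.62
tool_pos: [0.6069, 0.0377, 0.1239]
orientation: [-1.755, -2.605, 0.001]
contact_force: [-0.4, 0.7, -0.7]
gripper_width: 0.288
gripper_force: 15.0
```

```bash
python3 - <<'E'
from h import *
s,Rm=st(); c=cap('wrist'); cv2.imwrite('pics/w3.png',c['img']); W=cloud(c); np.savez('w3.npz',W=W,img=c['img'])
g=c['img'].max(2); r=np.hypot(W[...,0]-.6075,W[...,1]-.0393)
m=(r<.03)&(abs(W[...,2]-.073)<.006); p=W[m]; print('spig',len(p),np.median(p[:,2]),cv2.minEnclosingCircle((p[:,:2]*1000).astype(np.float32)))
# filter in hand in tool frame
T=(W-s['tool_pos'])@Rm
hs=cv2.cvtColor(c['img'],cv2.COLOR_BGR2HSV); m=(hs[...,1]>120)&(abs(hs[...,0].astype(int)-60)<20)&(np.linalg.norm(T[...,:2],axis=-1)<.04)
p=T[m]; print('green tool',len(p),np.median(p,0),p.min(0),p.max(0))
cv2.imwrite('pics/w3c.png',cv2.resize(c['img'][180:330,180:380],None,fx=4,fy=4,interpolation=2))
E
```

```text
t 5.6167 p [0.6069 0.0377 0.1239] x [-0.376  0.927 -0.   ] y [ 0.927  0.376 -0.001] z [-0. -0. -1.] F [-0.4  0.7 -0.7] M [-0.05  0.07 -0.03] w 0.288 14.999088943004608 j [-0.03  0.11  1.83 -0.    1.21 -0.41]
spig 1556 0.07164124203120156 ((606.7432250976562, 39.56182098388672), 23.426435470581055)
green tool 1781 [-0.00093834  0.00082019 -0.00382731] [-0.01423338 -0.03273625 -0.13095962] [0.02727998 0.02227397 0.00566429]
```

View pics/w3c.png

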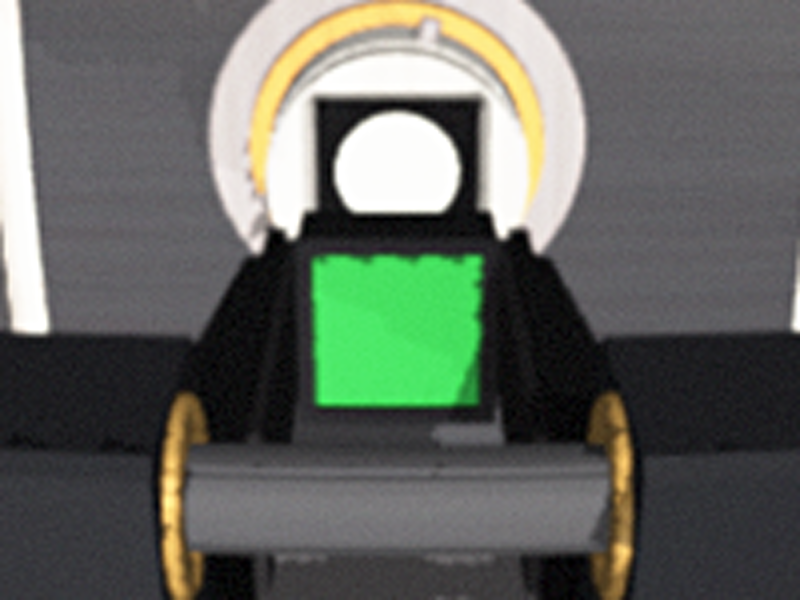

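The crop shows the filter held square over the pocket, at crop (397,330), and in line with the pocket mouth at (397,165). I'll lower it to just above the spigot and check.

Call:
send_rows(
  deltas=[0.2, 0.003, 0.001, 0.03, 0, 0, 0, 0.2, 0.003, 0.001, 0.06, 0, 0, 0, 0.2, 0.003, 0.001, 0.075, 0, 0, 0, 0.2, 0.003, 0.001, 0.078, 0, 0, 0, 0.2, 0.003, 0.001, 0.078, 0, 0, 0, 0.2, 0.003, 0.001, 0.078, 0, 0, 0],
)

```text
clock: 6.17
tool_pos: [0.6074, 0.0404, 0.0858]
orientation: [1.753, 2.606, 0.001]
contact_force: [0.3, -0.1, -1.0]
gripper_width: 0.295
gripper_force: 15.0
```

```bash
python3 -c "
from h import *
st()"
```

```text
t 6.1667 p [0.6074 0.0404 0.0858] x [-0.377  0.926 -0.   ] y [0.926 0.377 0.001] z [ 0.001 -0.    -1.   ] F [ 0.3 -0.1 -1. ] M [-0.    0.06 -0.04] w 0.295 14.999165385961533 j [-0.02  0.15  1.85 -0.    1.14 -0.41]
```

Call:
send_rows(
  deltas=[0.2, 0, -0.001, 0.008, 0, 0, 0, 0.2, 0, -0.001, 0.014, 0, 0, 0, 0.2, 0, -0.001, 0.018, 0, 0, 0, 0.2, 0, -0.001, 0.02, 0, 0, 0, 0.2, 0, -0.001, 0.02, 0, 0, 0, 0.2, 0, -0.001, 0.02, 0, 0, 0],
)

```text
clock: 6.67
tool_pos: [0.6067, 0.0406, 0.0761]
orientation: [1.752, 2.607, -0.0]
contact_force: [-2.2, -0.9, 5.0]
gripper_width: 0.295
gripper_force: 15.0
```

```bash
python3 -c "
from h import *
st()"
```

```text
t 6.6667 p [0.6067 0.0406 0.0761] x [-0.378  0.926 -0.   ] y [0.926 0.378 0.   ] z [ 0. -0. -1.] F [-2.2 -0.9  5. ] M [-0.15  0.56  0.03] w 0.295 15.001735389232635 j [-0.02  0.16  1.86 -0.    1.13 -0.41]
```

Call:
send_rows(
  deltas=[0.2, 0, -0.002, 0, 0, 0, 0, 0.2, 0, -0.002, 0, 0, 0, 0, 0.2, 0, -0.002, 0.002, 0, 0, 0, 0.2, 0, -0.002, 0.002, 0, 0, 0],
)

```text
clock: 7.0
tool_pos: [0.6067, 0.0404, 0.0758]
orientation: [1.752, 2.606, 0.003]
contact_force: [0.5, 0.4, 7.1]
gripper_width: 0.293
gripper_force: 15.0
```

```bash
python3 -c "
from h import *
st()"
```

```text
t 7.0 p [0.6067 0.0404 0.0758] x [-0.378  0.926 -0.001] y [0.926 0.378 0.002] z [ 0.003  0.    -1.   ] F [0.5 0.4 7.1] M [0.1  0.33 0.03] w 0.293 15.0037881731987 j [-0.02  0.15  1.86  0.    1.12 -0.41]
```

Call:
send_rows(
  deltas=[0.5, 0, 0, 0, 0, 0, 0, 0.5, 0, 0, 0, 0, 0, 0, 0.5, 0, 0, 0, 0, 0, 0, 0.5, 0, 0, -0.04, 0, 0, 0, 0.5, 0, 0, -0.12, 0, 0, 0, 0.5, 0.1, 0, -0.2, 0, 0, 0, 0.5, 0.1, 0, -0.2, 0, 0, 0, 0.5, 0.1, 0, -0.2, 0, 0, 0, 0.5, 0.1, 0, -0.2, 0, 0, 0],
)

```text
clock: 7.75
tool_pos: [0.5865, 0.0869, 0.1742]
orientation: [1.75, 2.608, -0.0]
contact_force: [-0.8, -0.1, -0.4]
gripper_width: 0.501
gripper_force: 0.0
```

```bash
python3 - <<'E'
from h import *
s,Rm=st(); c=cap('wrist'); W=cloud(c); np.savez('w4.npz',W=W,img=c['img'])
def rect(p): return cv2.minAreaRect((p[:,:2]*1000).astype(np.float32))
r=np.hypot(W[...,0]-.6067,W[...,1]-.0396)
m=(r<.03)&(abs(W[...,2]-.0715)<.003); p=W[m]; print('spig',len(p),np.median(p[:,2]),cv2.minEnclosingCircle((p[:,:2]*1000).astype(np.float32)))
m=(r<.025)&(W[...,2]>.077)&(W[...,2]<.087); p=W[m]; print('filt',len(p),np.median(p[:,2]),rect(p))
A=np.c_[p[:,:2]-p[:,:2].mean(0),np.ones(len(p))]; print('slope',np.linalg.lstsq(A,p[:,2],rcond=None)[0])
d=(r>.035)&(r<.06); print('deck',np.nanmedian(W[d][:,2]))
ys,xs=np.where(r<.04); cv2.imwrite('pics/w4c.png',cv2.resize(c['img'][ys.min():ys.max(),xs.min():xs.max()],(600,500),interpolation=2)); print(xs.min(),xs.max(),ys.min(),ys.max())
E
```

```text
t 7.75 p [0.5865 0.0869 0.1742] x [-0.379  0.925 -0.001] y [0.925 0.379 0.   ] z [ 0.001 -0.001 -1.   ] F [-0.8 -0.1 -0.4] M [-0.09  0.01  0.01] w 0.501 0.0 j [ 0.06  0.03  1.82 -0.    1.29 -0.33]
spig 889 0.07228867386778032 ((607.1033935546875, 39.28536605834961), 24.26717185974121)
filt 895 0.07947758609167471 ((608.1299438476562, 38.986228942871094), (27.383769989013672, 28.67218589782715), 22.072277069091797)
slope [ 0.00396656 -0.0057934   0.07950418]
deck 0.04889150729515335
239 319 212 286
```

View pics/w4c.png

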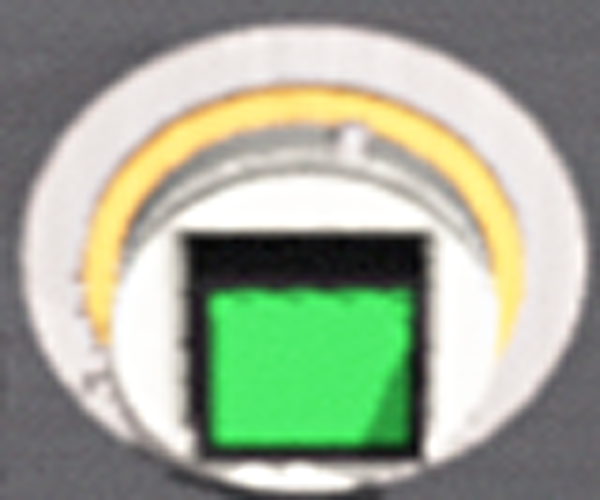

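The filter is seated, flat (slope under 1 %) and square (22.07°), at crop (310,365). Next I'll go over the collar.

Call:
send_rows(
  deltas=[1, 0.49, 0.093, 0, 0, 0, 0.317, 1, 0.49, 0.093, 0, 0, 0, 0.317, 1, 0.49, 0.093, 0, 0, 0, 0.317, 1, 0.49, 0.093, 0, 0, 0, 0.317, 1, 0.49, 0.093, 0, 0, 0, 0.317, 1, 0.49, 0.093, 0, 0, 0, 0.317, 1, 0.49, 0.093, 0, 0, 0, 0.317, 1, 0.49, 0.093, 0, 0, 0, 0.317, 1, 0.49, 0.093, 0, 0, 0, 0.317, 1, 0.49, 0.093, 0, 0, 0, 0.317],
)

```text
clock: 8.63
tool_pos: [0.5374, 0.329, 0.1727]
orientation: [-2.161, -2.28, 0.004]
contact_force: [-0.2, -0.8, 0.6]
gripper_width: 0.997
gripper_force: 0.0
```

```bash
python3 - <<'E'
from h import *
s,Rm=st(); c=cap('wrist'); W=cloud(c); cv2.imwrite('pics/w5.png',c['img'])
r=np.hypot(W[...,0]-.537,W[...,1]-.331)
m=(r<.045)&(W[...,2]>.031)&(W[...,2]<.05); p=W[m]; print(len(p),np.median(p[:,2]),cv2.minEnclosingCircle((p[:,:2]*1000).astype(np.float32)),(p.max(0)+p.min(0))/2, np.median(c['img'][m],0))
E
```

```text
t 8.6333 p [0.5374 0.329  0.1727] x [-0.053  0.999 -0.002] y [ 0.999  0.053 -0.002] z [-0.002 -0.002 -1.   ] F [-0.2 -0.8  0.6] M [-0.09  0.02  0.01] w 0.997 0.0 j [ 0.46  0.11  1.74 -0.    1.3   0.41]
2591 0.03662088962632842 ((537.7027587890625, 331.80670166015625), 32.39081573486328) [0.53836217 0.33206223 0.03538103] [252. 253. 253.]
```

Call:
send_rows(
  deltas=[1, 0.002, 0, 0.08, 0, 0, 0, 1, 0.002, 0, 0.16, 0, 0, 0, 1, 0.002, 0, 0.24, 0, 0, 0, 1, 0.002, 0, 0.29, 0, 0, 0, 1, 0.002, 0, 0.32, 0, 0, 0, 1, 0.002, 0, 0.325, 0, 0, 0, 1, 0.002, 0, 0.325, 0, 0, 0, 1, 0.002, 0, 0.325, 0, 0, 0],
  grip_force=35,
)

```text
clock: 9.35
tool_pos: [0.539, 0.3322, 0.0139]
orientation: [2.16, 2.28, 0.005]
contact_force: [0.4, 0.2, 0.6]
gripper_width: 0.999
gripper_force: 0.0
```

```bash
python3 -c "
from h import *
st()"
```

```text
t 9.35 p [0.539  0.3322 0.0139] x [-0.054  0.999  0.001] y [0.999 0.054 0.003] z [ 0.003  0.002 -1.   ] F [0.4 0.2 0.6] M [-0.02  0.09 -0.01] w 0.999 0.0 j [ 0.47  0.28  1.83 -0.    1.03  0.41]
```

Call:
send_rows(
  deltas=[1, -0.001, -0.002, 0.006, 0, 0, 0, 1, -0.001, -0.002, 0.012, 0, 0, 0, 0.5, -0.001, -0.002, 0.012, 0, 0, 0, 0.5, -0.001, -0.002, 0.012, 0, 0, 0, 0.5, -0.001, -0.002, 0.012, 0, 0, 0, 0.5, -0.001, -0.002, 0.012, 0, 0, 0, 0.5, -0.001, -0.002, 0.012, 0, 0, 0],
)

```text
clock: 9.93
tool_pos: [0.5363, 0.3315, 0.0058]
orientation: [2.159, 2.282, 0.001]
contact_force: [0.3, 0.0, 0.5]
gripper_width: 0.71
gripper_force: 0.4
```

```bash
python3 -c "
from h import *
st()"
```

```text
t 9.9333 p [0.5363 0.3315 0.0058] x [-0.055  0.998  0.   ] y [0.998 0.055 0.   ] z [ 0.  0. -1.] F [0.3 0.  0.5] M [-0.1  -0.05 -0.02] w 0.71 0.3640589645419823 j [ 0.47  0.29  1.84 -0.    1.02  0.41]
```

Call:
send_rows(
  deltas=[0.5, 0, 0, 0, 0, 0, 0, 0.5, 0, 0, 0, 0, 0, 0, 0.5, 0, 0, -0.06, 0, 0, 0, 0.5, 0, 0, -0.14, 0, 0, 0, 0.5, 0, 0, -0.22, 0, 0, 0, 0.5, -0.59, 0.109, -0.26, 0, 0, 0, 0.5, -0.59, 0.109, -0.26, 0, 0, 0, 0.5, -0.59, 0.109, -0.26, 0, 0, 0, 0.5, -0.59, 0.109, -0.26, 0, 0, 0, 0.5, -0.59, 0.109, -0.26, 0, 0, 0, 0.5, -0.59, 0.109, -0.26, 0, 0, 0, 0.5, -0.59, 0.109, -0.26, 0, 0, 0, 0.5, -0.59, 0.109, -0.26, 0, 0, 0, 0.5, -0.59, 0.109, -0.26, 0, 0, 0, 0.5, -0.59, 0.109, -0.26, 0, 0, 0, 0.5, -0.59, 0.109, -0.26, 0, 0, 0],
)

```text
clock: 11.27
tool_pos: [0.6061, 0.0411, 0.1349]
orientation: [-2.157, -2.282, 0.001]
contact_force: [0.4, -0.1, -1.4]
gripper_width: 0.693
gripper_force: 35.0
```

```bash
python3 - <<'E'
from h import *
s,Rm=st(); c=cap('wrist'); W=cloud(c); cv2.imwrite('pics/w6.png',c['img'])
T=(W-s['tool_pos'])@Rm; g=c['img'].min(2)
m=(np.hypot(T[...,0],T[...,1])<.045)&(T[...,2]<-.02)&(T[...,2]>-.045)&(g>180); p=T[m]
print('collar in tool',len(p),np.median(p[:,2]),cv2.minEnclosingCircle((p[:,:2]*1000).astype(np.float32)))
A=np.c_[p[:,:2],np.ones(len(p))]; print(np.linalg.lstsq(A,p[:,2],rcond=None)[0])
E
```

```text
t 11.2667 p [0.6061 0.0411 0.1349] x [-0.056  0.998  0.001] y [ 0.998  0.056 -0.001] z [-0.001  0.001 -1.   ] F [ 0.4 -0.1 -1.4] M [-0.12  0.09  0.02] w 0.693 34.99979422922479 j [-0.02  0.09  1.82  0.    1.23 -0.08]
collar in tool 6807 -0.03077808969174636 ((1.567601203918457, 6.553197860717773), 38.02583694458008)
[ 9.63258824e-03 -3.56537856e-06 -3.06886504e-02]
```

View pics/w6.png

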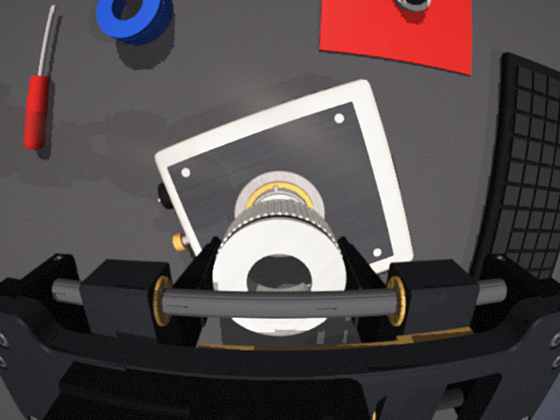

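The collar is held level, at (281,275), above the port at (279,200). I'll lower it.

Call:
send_rows(
  deltas=[0.5, -0.002, 0.001, 0.04, 0, 0, 0, 0.5, -0.002, 0.001, 0.07, 0, 0, 0, 0.5, -0.002, 0.001, 0.085, 0, 0, 0, 0.5, -0.002, 0.001, 0.09, 0, 0, 0, 0.5, -0.002, 0.001, 0.09, 0, 0, 0, 0.5, -0.002, 0.001, 0.09, 0, 0, 0, 0.5, -0.002, 0.001, 0.09, 0, 0, 0],
)

```text
clock: 11.9
tool_pos: [0.6082, 0.0392, 0.0919]
orientation: [2.158, 2.281, 0.002]
contact_force: [-0.6, 0.0, -1.0]
gripper_width: 0.693
gripper_force: 35.0
```

```bash
python3 -c "
from h import *
st()"
```

```text
t 11.9 p [0.6082 0.0392 0.0919] x [-0.056  0.998 -0.   ] y [0.998 0.056 0.002] z [ 0.002 -0.    -1.   ] F [-0.6  0.  -1. ] M [-0.16  0.03 -0.01] w 0.693 34.99971718469169 j [-0.02  0.14  1.85  0.    1.15 -0.08]
```

Call:
send_rows(
  deltas=[0.5, 0, -0.0015, 0.01, 0, 0, 0, 0.5, 0, -0.0015, 0.02, 0, 0, 0, 0.5, 0, -0.0015, 0.028, 0, 0, 0, 0.5, 0, -0.0015, 0.034, 0, 0, 0, 0.5, 0, -0.0015, 0.036, 0, 0, 0, 0.5, 0, -0.0015, 0.036, 0, 0, 0],
)

```text
clock: 12.4
tool_pos: [0.6064, 0.0388, 0.0721]
orientation: [-2.159, -2.281, 0.001]
contact_force: [0.2, 0.5, -2.3]
gripper_width: 0.695
gripper_force: 35.0
```

```bash
python3 -c "
from h import *
st()"
```

```text
t 12.4 p [0.6064 0.0388 0.0721] x [-0.055  0.998  0.   ] y [ 0.998  0.055 -0.001] z [-0.001  0.    -1.   ] F [ 0.2  0.5 -2.3] M [-0.11  0.05  0.  ] w 0.695 34.99941527901683 j [-0.02  0.16  1.86 -0.    1.12 -0.08]
```

Call:
send_rows(
  deltas=[0.5, 0, 0.0005, 0.002, 0, 0, 0, 0.5, 0, 0.0005, 0.004, 0, 0, 0, 0.5, 0, 0.0005, 0.004, 0, 0, 0, 0.5, 0, 0.0005, 0.004, 0, 0, 0],
)

```text
clock: 12.73
tool_pos: [0.6072, 0.0388, 0.0715]
orientation: [2.159, 2.282, 0.0]
contact_force: [-2.8, -0.6, 3.8]
gripper_width: 0.692
gripper_force: 35.0
```

```bash
python3 -c "
from h import *
st()"
```

```text
t 12.7333 p [0.6072 0.0388 0.0715] x [-0.055  0.998 -0.   ] y [0.998 0.055 0.   ] z [ 0. -0. -1.] F [-2.8 -0.6  3.8] M [-0.14  0.54 -0.02] w 0.692 35.00075064977864 j [-0.02  0.16  1.86 -0.    1.12 -0.08]
```

It rests on the pins (foot at about 66 mm). I'll turn in small steps under a light push.

Call:
send_rows(
  deltas=[0.5, 0, -0.001, 0.002, 0, 0, 0.05, 0.5, 0, -0.001, 0.002, 0, 0, 0.1, 0.5, 0, -0.001, 0.002, 0, 0, 0.15, 0.5, 0, -0.001, 0.002, 0, 0, 0.2, 0.5, 0, -0.001, 0.002, 0, 0, 0.25, 0.5, 0, -0.001, 0.002, 0, 0, 0.3, 0.5, 0, -0.001, 0.002, 0, 0, 0.35, 0.5, 0, -0.001, 0.002, 0, 0, 0.4, 0.5, 0, -0.001, 0.002, 0, 0, 0.45, 0.5, 0, -0.001, 0.002, 0, 0, 0.5],
)

```text
clock: 13.57
tool_pos: [0.6076, 0.0381, 0.0714]
orientation: [2.676, 1.641, 0.002]
contact_force: [-2.7, -2.1, 6.4]
gripper_width: 0.696
gripper_force: 35.0
```

```bash
python3 -c "
from h import *
st()"
```

```text
t 13.5667 p [0.6076 0.0381 0.0714] x [ 0.453  0.891 -0.   ] y [ 0.891 -0.453  0.003] z [ 0.003 -0.001 -1.   ] F [-2.7 -2.1  6.4] M [-0.41  0.6   0.15] w 0.696 34.99920681846561 j [-0.02  0.16  1.86 -0.    1.12  0.45]
```

Call:
send_rows(
  deltas=[0.5, 0.001, -0.0015, 0, 0, 0, 0.05, 0.5, 0.001, -0.0015, 0, 0, 0, 0.1, 0.5, 0.001, -0.0015, 0, 0, 0, 0.15, 0.5, 0.001, -0.0015, 0, 0, 0, 0.2, 0.5, 0.001, -0.0015, 0, 0, 0, 0.25, 0.5, 0.001, -0.0015, 0, 0, 0, 0.3, 0.5, 0.001, -0.0015, 0, 0, 0, 0.35, 0.5, 0.001, -0.0015, 0, 0, 0, 0.4, 0.5, 0.001, -0.0015, 0, 0, 0, 0.45, 0.5, 0.001, -0.0015, 0, 0, 0, 0.5],
)

```text
clock: 14.4
tool_pos: [0.6076, 0.039, 0.0715]
orientation: [3.01, 0.893, 0.005]
contact_force: [-1.1, -1.9, 4.2]
gripper_width: 0.693
gripper_force: 35.0
```

```bash
python3 -c "
from h import *
st()"
```

```text
t 14.4 p [0.6076 0.039  0.0715] x [0.838 0.545 0.003] y [ 0.545 -0.838  0.003] z [ 0.004 -0.001 -1.   ] F [-1.1 -1.9  4.2] M [-0.43  0.25  0.14] w 0.693 34.99871786363656 j [-0.02  0.16  1.86 -0.    1.11  0.97]
```

Call:
send_rows(
  deltas=[0.5, 0, -0.001, 0.001, 0, 0, 0.05, 0.5, 0, -0.001, 0.001, 0, 0, 0.1, 0.5, 0, -0.001, 0.001, 0, 0, 0.15, 0.5, 0, -0.001, 0.001, 0, 0, 0.2, 0.5, 0, -0.001, 0.001, 0, 0, 0.25, 0.5, 0, -0.001, 0.001, 0, 0, 0.3, 0.5, 0, -0.001, 0.001, 0, 0, 0.35, 0.5, 0, -0.001, 0.001, 0, 0, 0.4, 0.5, 0, -0.001, 0.001, 0, 0, 0.45, 0.5, 0, -0.001, 0.001, 0, 0, 0.5],
)

```text
clock: 15.23
tool_pos: [0.608, 0.0388, 0.0714]
orientation: [3.138, 0.084, 0.009]
contact_force: [1.2, -3.3, 4.6]
gripper_width: 0.691
gripper_force: 35.0
```

```bash
python3 -c "
from h import *
st()"
```

```text
t 15.2333 p [0.608  0.0388 0.0714] x [0.999 0.053 0.005] y [ 0.053 -0.999  0.003] z [ 0.006 -0.003 -1.   ] F [ 1.2 -3.3  4.6] M [-0.74  0.09  0.13] w 0.691 34.99848368286621 j [-0.02  0.16  1.86 -0.    1.11  1.5 ]
```

Call:
send_rows(
  deltas=[0.5, -0.001, 0.001, 0.001, 0, 0, 0.05, 0.5, -0.001, 0.001, 0.001, 0, 0, 0.1, 0.5, -0.001, 0.001, 0.001, 0, 0, 0.15, 0.5, -0.001, 0.001, 0.001, 0, 0, 0.2, 0.5, -0.001, 0.001, 0.001, 0, 0, 0.25, 0.5, -0.001, 0.001, 0.001, 0, 0, 0.3, 0.5, -0.001, 0.001, 0.001, 0, 0, 0.35, 0.5, -0.001, 0.001, 0.001, 0, 0, 0.4, 0.5, -0.001, 0.001, 0.001, 0, 0, 0.45, 0.5, -0.001, 0.001, 0.001, 0, 0, 0.5],
)

```text
clock: 16.07
tool_pos: [0.6063, 0.0388, 0.069]
orientation: [3.055, -0.724, 0.005]
contact_force: [0.6, -0.4, 0.4]
gripper_width: 0.695
gripper_force: 35.0
```

```bash
python3 -c "
from h import *
st()"
```

```text
t 16.0667 p [0.6063 0.0388 0.069 ] x [ 0.894 -0.449  0.004] y [-0.449 -0.894  0.001] z [ 0.003 -0.003 -1.   ] F [ 0.6 -0.4  0.4] M [-0.22  0.15  1.55] w 0.695 35.019527398981154 j [-0.02  0.16  1.87 -0.    1.11  2.01]
```

The collar has dropped (69.0 mm) and the torque shows a keyway wall. I'll back off a few degrees and push down.

Call:
send_rows(
  deltas=[0.5, 0, 0, 0, 0, 0, -0.04, 0.5, 0, 0, 0.002, 0, 0, -0.06, 0.5, 0, 0, 0.006, 0, 0, -0.06, 0.5, 0, 0, 0.01, 0, 0, -0.06, 0.5, 0, 0, 0.01, 0, 0, -0.06],
)

```text
clock: 16.48
tool_pos: [0.6062, 0.039, 0.0635]
orientation: [3.077, -0.633, 0.004]
contact_force: [4.5, -2.4, -2.1]
gripper_width: 0.695
gripper_force: 35.0
```

```bash
python3 -c "
from h import *
st()"
```

```text
t 16.4833 p [0.6062 0.039  0.0635] x [ 0.919 -0.395  0.003] y [-0.395 -0.919 -0.   ] z [ 0.002 -0.001 -1.   ] F [ 4.5 -2.4 -2.1] M [-0.56 -0.69  0.14] w 0.695 34.99926273711026 j [-0.02  0.17  1.87 -0.    1.1   1.95]
```

Call:
send_rows(
  deltas=[0.5, 0.002, 0, 0.005, 0, 0, 0, 0.5, 0.002, 0, 0.01, 0, 0, 0, 0.5, 0.002, 0, 0.014, 0, 0, 0, 0.5, 0.002, 0, 0.017, 0, 0, 0, 0.5, 0.002, 0, 0.017, 0, 0, 0],
)

```text
clock: 16.9
tool_pos: [0.6066, 0.0389, 0.0564]
orientation: [3.077, -0.633, 0.001]
contact_force: [-0.4, -2.0, 7.3]
gripper_width: 0.698
gripper_force: 35.0
```

```bash
python3 -c "
from h import *
st()"
```

```text
t 16.9 p [0.6066 0.0389 0.0564] x [ 0.919 -0.395  0.   ] y [-0.395 -0.919  0.   ] z [ 0. -0. -1.] F [-0.4 -2.   7.3] M [-0.48  0.34  0.07] w 0.698 35.001848959364 j [-0.02  0.18  1.87 -0.    1.09  1.95]
```

Call:
send_rows(
  deltas=[0.5, 0, 0, 0.003, 0, 0, 0, 0.5, 0, 0, 0.005, 0, 0, 0, 0.5, 0, 0, 0.005, 0, 0, 0, 0.5, 0, 0, 0.005, 0, 0, 0, 0.5, 0, 0, 0.005, 0, 0, 0],
  grip_force=45,
)

```text
clock: 17.32
tool_pos: [0.6067, 0.0389, 0.0563]
orientation: [3.077, -0.633, 0.0]
contact_force: [-6.3, -2.3, 17.6]
gripper_width: 0.692
gripper_force: 45.0
```

```bash
python3 -c "
from h import *
st()"
```

```text
t 17.3167 p [0.6067 0.0389 0.0563] x [ 0.919 -0.395  0.   ] y [-0.395 -0.919  0.001] z [-0.    -0.001 -1.   ] F [-6.3 -2.3 17.6] M [-0.58  1.48  0.04] w 0.692 45.005467110313475 j [-0.02  0.18  1.87 -0.    1.09  1.95]
```

```bash
python3 - <<'E'
from h import *
s,Rm=st(); c=cap('wrist'); W=cloud(c)
g=c['img'].min(2); r=np.hypot(W[...,0]-.607,W[...,1]-.0394)
m=(r<.033)&(r>.018)&(abs(W[...,2]-.086)<.006)&(g>170); p=W[m]; A=np.c_[p[:,:2]-[.607,.0394],np.ones(len(p))]
print('collar top',len(p),np.median(p[:,2]),np.linalg.lstsq(A,p[:,2],rcond=None)[0])
d=(r>.045)&(r<.075)&(abs(W[...,2]-.05)<.006); print('deck',d.sum(),np.nanmedian(W[d][:,2]))
m=(r<.015)&(W[...,2]>.06); print('inside z',np.nanmedian(W[m][:,2]))
E
```

```text
t 17.3167 p [0.6067 0.0389 0.0563] x [ 0.919 -0.395  0.   ] y [-0.395 -0.919  0.001] z [-0.    -0.001 -1.   ] F [-6.3 -2.3 17.6] M [-0.58  1.48  0.04] w 0.692 45.005467110313475 j [-0.02  0.18  1.87 -0.    1.09  1.95]
collar top 1351 0.08678987725221715 [0.00391648 0.00190793 0.0868743 ]
deck 19947 0.04877534491623006
inside z 0.07945678260466003
```

The collar top stands 38.0 mm over the deck and level, so it is fully home, held with 45 N grip and about 17 N push. I'll hand in.

```bash
python3 -c "
from cell import manip
print(manip.close_job())"
```

```text
the job is handed in; nothing more can be done
None
```

I seated the green filter flat and square in the pocket and handed the job in with the collar keyed over the pins and still held pushed home; I did not see the judge's verdict.

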